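Latch the honey jar in its holder and twist off the lid

ROBOT

A 6-joint arm with a two-finger parallel gripper is mounted at the origin on a cart in front of the work surface, level with it; the furniture and walls round the work are solid. World frame = base frame: x ahead of the robot, y to its left, z up, the work surface at z = 0. Lengths are in m, angles in rad, forces in N, time in s.
With the tool pointing down it reaches from about 0.35 to 0.775 m from the base axis. Payload 7.3 kg.
Tool frame: the origin (TCP) lies at the centre of the arm's flange, where the gripper is bolted on; the fingertips stand 178 mm ahead of it and the grasp point (between the pads) lies 159 mm ahead of it; z points along the fingers, y is the line along which they close (so a half turn about z gives the same grasp; the last joint's range is limited). The gripper opens to 92 mm and grips with 3 to 60 N. Pads are 19 mm wide; open, the fingers measure 130 mm over their backs; the gripper's body (75 mm by 190 mm) begins 47 mm behind the grasp point.
Start: joints at [1.003, 0.342, 1.524, -0, 1.275, -0.146], TCP at [0.215, 0.479, 0.405] pointing down, gripper open.
Joint ranges: [-2.53, 2.53], [-0.77, 2.02], [0.04, 2.7], [-1, 4.14], [0.28, 2.66], [-3.11, 3.11]. Speed limits (rad/s): [2.57, 2.57, 3.14, 3.14, 3.14, 3.14].

INTERFACE

Orientations are given as [roll, pitch, yaw] about the fixed x, y, z axes, in that order (R = Rz(yaw) Ry(pitch) Rx(roll)).
In Python, from cell import telemetry, vision, ticket gives the robot as it stands.
- The arm moves only by the shell command python3 -m crank 'ROWS' [FORCE]. ROWS is JSON, a list of rows, each a list of 5 numbers: the gripper command: -1 is shut, 1 is fully open, values between are in proportion, then the shift along the tool's x, y, z in mm, then the turn about the tool's z in rad. In form: [[fingers, dx, dy, dz, roll], ...]. A call has 1 to 12 rows; each row is the pose to reach, as a shift and turn from the pose commanded when the call began, along the tool's axes at that moment; what a row does not reach only later rows make up. A row lasts 1/12 s, in which the tool goes at most 41.7 mm and 7.16 degrees, less where a joint would pass 70% of its speed; a pose out of reach is approached as far as the arm can. A call with a gripper value outside its range is refused whole. The fingers move at their own pace and stop on an object; FORCE is the grip in N (left out, the last holds). Time passes only in rows, so rows that repeat a pose let the fingers close. It gives the time, the measured TCP pose, the force, the opening and the grip force at its end, in the units of the state.
- telemetry.observe(): the state, without advancing time (a new reading comes with each control period).
- vision.read_camera(name): name is "scene" or "top"; returns (picture, depth): 420x560x3 uint8, red, green, blue; 420x560 float32, m along the optical axis (not along the pixel's ray), 0 where there is no reading.
- vision.get_calibration(name): a dict with "camera_matrix" (3x3 intrinsics, pixels), "rvec" (rotation vector, rad) and "tvec" (3), from world to camera coordinates, as OpenCV has them. Camera axes: x right, y down, z forward; pixel columns grow to the right and rows downward; lengths in m; the calibration is good to about 2 mm. A picture is of the moment at which its call begins. get_calibration takes no time and is no camera call.
- ticket.hand_in(): hands the job in; it is judged then, once.
The state is a dict: "time": time; "qpos": joint angles; "qvel": joint speeds; "joint_efforts": joint torques, N m; "tool_pos": TCP position; "tool_rot": TCP orientation; "contact_force": force on the tool from outside, world axes, zero at the start; "torque": the same for the moment, N m; "opening": finger opening in m; "grip_force": force on a finger pad.
Only numpy, scipy, OpenCV 4.12 (cv2) and the standard library are available. Lean on these libraries where they do the work, as an engineer would, in place of code of your own. Each camera call takes 0.05 s, during which the arm holds its last target. There are 200 camera calls.

TASK

Open the honey jar for tea: first swing the holder's raised steel bar down across the front of the six-sided jar until it rests in its catch. Then, with the jar braced in the holder, twist the tight lid counter-clockwise (seen from above) only until its lugs let go, lift it straight up, and finish holding the lid level and still, a few centimetres above the jar's mouth, with the bar still down and the jar still standing in its holder. Do not put the lid down or let go of it, do not lift the jar, and leave the other things on the worktop where they are.

Things in the scene. Friction and masses are not known exactly. Their poses are not given: they have to be found in the camera images.
- holder: dark wooden jar holder, fixed; board 135 x 185 x 8 mm, three upright walls (tops at 60 mm) form a half-hexagon trough round the jar's back. Origin on the worktop under the jar's axis; x to the back of the trough, y towards the bar's pivot, z up. The bar crosses the open front (-x side); its catch, a steel fork 50 mm high, stands at x -40, y -58 mm.
- gate (a joint): hinge of the steel bar, rad: 0 = level, at its stop in the catch fork; grows as the bar is raised (starts at 0.6 to 1.0). Stiff: it stays where left; 1 to 2 N at the tip moves it. It swings in the upright plane x = -40 mm of the holder; at value a the bar points from its pivot along (0, -cos a, sin a) in the holder's axes.
- gate_hinge (a point): pivot of the bar, at x -40, y 62, z 45 mm in the holder's frame. The bar is 10 mm wide and 12 mm high, centred on the pivot's height when closed, and ends 148 mm from the pivot.
- gate_tip (a point): middle of the upper face of the thumb plate (22 x 26 mm) at the bar's free end, 137 mm from the pivot and 6 mm above the bar's centre line; closed, it is 51 mm above the worktop and beyond the catch. Its axes are the bar's: z is square to the bar's upper face.
- jar: loose six-sided amber glass jar, 58 mm across flats, 67 across corners, body and shoulder 72 mm high, neck 42 mm wide up to 92 mm, 0.35 kg. Origin at the centre of its underside, 8 mm above the worktop on the holder's board; z up, x to the trough's back wall. 1 mm loose, it turns a few degrees before it is braced. A sprung seal in its mouth pushes the lid up with 8 N, for 2 mm.
- lid: round steel lid, 60 mm wide, 22 high, 50 g. Origin at the centre of its lower edge, 74 mm above the jar's underside when on (its top 104 mm over the worktop). 3 lugs hold it; 0.15 to 0.35 Nm turn it. Turned counter-clockwise from above they are free when its x axis is 0.70 rad past the jar's x (starts within 0.09 of it), and meet the next ledges at 1.64. Clears the neck when raised 18 mm.
- lid_mark (a point): outer end of the small raised bar (12 x 4 x 2 mm) on the lid's top, 26 mm from the lid's axis along its x axis, at the top face.
- spoon: steel spoon, 188 x 38 x 15 mm, lying left of the holder; leave alone. Origin at the centre of its underside.
- lemon: lemon, 78 x 55 x 56 mm, right of the holder; leave alone. Origin at the centre of its underside.
- spice_jar: spice jar, 45 x 45 x 108 mm, at the far left or right of the holder, at the far left or right of the holder, at the far left or right of the holder; leave alone. Origin at the centre of its underside.
- short_jar: short round jar, 68 x 69 x 85 mm, at the far left or right of the holder, at the far left or right of the holder, at the far left or right of the holder; leave alone. Origin at the centre of its underside.
- onion: onion, 84 x 81 x 82 mm, at the far left or right of the holder, at the far left or right of the holder, at the far left or right of the holder; leave alone. Origin at the centre of its underside.
Things that resemble listed ones, but are neither listed nor needed, are in the scene too. What is shaped like the jar but purple is not meant.

How it is judged:
On the way, in this order (a step that is already met when the one before it is completed fails the run):
1. the bar is down in its catch while the lid is still screwed on (value of joint gate below 0.04 rad and z of lid in the frame of jar below 0.078 m and angle between the x axis of lid and the x axis of jar, either way round below 0.35 rad), for 0.1 s.
2. the lid, gripped by the fingers, is turned counter-clockwise on the jar while the bar is down (value of joint gate below 0.06 rad and angle between the x axis of lid and the x axis of jar, either way round above 0.6 rad and y of lid_mark in the frame of jar above 0.01 m and z of lid in the frame of jar below 0.079 m and contact force between the fingers and lid above 1 N), for 0.05 s.
At the end, for the whole second after the job is handed in: The lid is held by the fingers, level (within 0.2 rad) and still, its lower edge 2 to 52 mm above the jar's rim and within 20 mm of the jar's axis, touching nothing of the jar; the bar is down (within 0.06 rad) and the jar stands upright in its holder within 10 mm of its place (z of lid in the frame of jar between 0.094 and 0.144 m and horizontal distance between lid and jar below 0.02 m and angle between lid's own z axis and vertical below 0.2 rad and contact force between the fingers and lid above 1 N and contact force between lid and jar below 0.05 N and linear speed of lid below 0.03 m/s and value of joint gate below 0.06 rad and horizontal distance between jar and holder below 0.01 m and z of jar in the frame of holder below 0.011 m and angle between jar's own z axis and vertical below 0.1 rad); the arm keeps its last pose, push and grip.
It fails at once if the jar is lifted more than 10 mm or tipped (z of jar in the frame of holder above 0.018 m or angle between jar's own z axis and vertical above 0.25 rad).
It fails at once if the lid is turned on well past where its lugs let go (more than about 100 degrees) (x of lid_mark in the frame of jar below -0.006 m).
It fails at once if another thing is moved more than 30 mm (distance of any of spoon, lemon, spice_jar, short_jar, onion from where it was at the start of the episode above 0.03 m).
It also fails if it takes over 48 s, if anything falls off the work surface, if the arm or the gripper's body presses on something with over 40 N, if the wrist force passes 120 N, or if a joint passes its speed limit or range.

## Working session

There is one attempt and no reset: what is moved stays moved. The work goes in short steps, Python scripts to look and compute and a shell command to move; the robot and the scene stay as the last step left them, time stands still between calls to the robot, and variables do not carry over. Pictures are saved under pics/ and viewed, at most 10 in all, crops included, and the job is handed in when it is done.

```bash
mkdir -p pics
python3 - <<'E'
from cell import telemetry, vision
import cv2,numpy as np
for n in("scene","top"):
    p,d=vision.read_camera(n); cv2.imwrite(f"pics/{n}0.png",p[:,:,::-1]); np.save(f"{n}_d.npy",d)
    np.save(f"{n}_p.npy",p)
    c=vision.get_calibration(n);R=cv2.Rodrigues(np.array(c["rvec"],float))[0];print(n,(-R.T@np.array(c["tvec"]).ravel()).round(3),R.round(2).tolist())
print(telemetry.observe())
E
```

```text
scene [-0.298 -0.628  0.854] [[0.7, -0.71, -0.02], [-0.4, -0.37, -0.84], [0.59, 0.59, -0.55]]
top [0.282 0.194 1.256] [[-0.01, -1.0, -0.0], [-0.98, 0.01, -0.19], [0.19, 0.0, -0.98]]
{'time': 0.1, 'qpos': array([ 1.00300696e+00,  3.42640691e-01,  1.52493631e+00,  3.72295944e-05,
        1.27539583e+00, -1.45991322e-01]), 'qvel': array([-0.00023876, -0.00304339, -0.00168243,  0.0008964 , -0.00150568,
       -0.00117162]), 'joint_efforts': array([ 1.37498180e-03, -4.32005167e+01, -2.44695067e+01,  7.17864675e-02,
        5.25536493e-02, -7.09362280e-05]), 'tool_pos': array([0.21483863, 0.47889224, 0.40411553]), 'tool_rot': array([-3.14023233e+00, -2.36003056e-04,  2.71978358e+00]), 'contact_force': array([-0.82305796,  0.11614995, -0.2228624 ]), 'torque': array([ 0.04832748, -0.01847397,  0.02443743]), 'grip_force': 0.0, 'opening': 0.09187182909291293}
```

View pics/scene0.png

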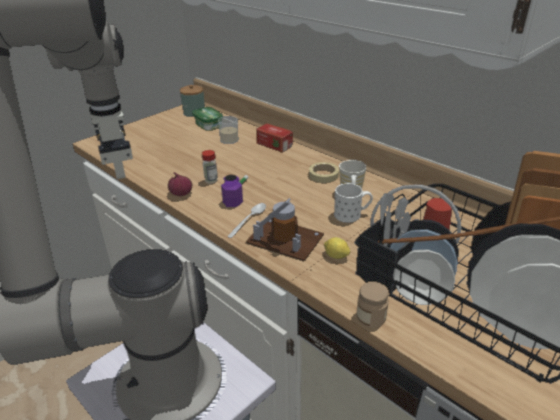

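View pics/top0.png

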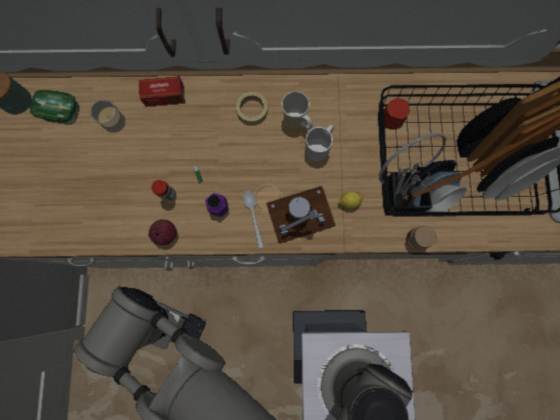

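The holder is at about (301,214) in top and (285,235) in scene, with the amber jar in it. The spoon is to its left at (255,220) and the lemon to its right at (350,200). I'll enlarge both views.

```bash
cat > h.py <<'E'
import numpy as np,cv2
from cell import vision,telemetry
def cal(n):
    c=vision.get_calibration(n);return np.array(c["camera_matrix"],float),cv2.Rodrigues(np.array(c["rvec"],float))[0],np.array(c["tvec"],float).ravel()
def ray(n,u,v,z):
    "world point on plane z at pixel"
    K,R,t=cal(n);C=-R.T@t;r=R.T@np.linalg.inv(K)@[u,v,1];return C+r*(z-C[2])/r[2]
def cloud(n,d):
    K,R,t=cal(n);v,u=np.indices(d.shape);P=np.stack([(u-K[0,2])/K[0,0]*d,(v-K[1,2])/K[1,1]*d,d],-1)
    return (P-t)@R
def proj(n,p):
    K,R,t=cal(n);q=K@(R@np.array(p,float)+t);return q[:2]/q[2]
E
python3 - <<'E'
import cv2,numpy as np
t=np.load("top_p.npy")[180:250,255:375,::-1];s=np.load("scene_p.npy")[190:265,225:355,::-1]
a=cv2.resize(t,(780,455),interpolation=cv2.INTER_CUBIC);cv2.imwrite("pics/tc.png",a)   # 6.5x
cv2.imwrite("pics/sc.png",cv2.resize(s,(780,450),interpolation=cv2.INTER_CUBIC)) #6x
from h import *
P=cloud("top",np.load("top_d.npy"))
print("table z",np.median(P[120:160,160:230,2]))
print((P[194:240:3,276:336:4,2]*1000).round().astype(int))
E
```

```text
table z -0.00035088423456329737
[[   2    0   -4   -3    5    9    5   13    6    8    8 1256    7    3
     2]
 [   0   -2    7    4   10    7  106    6    3    7   10    8    8    0
     2]
 [  12    5   11    7  102  103  101  102   11    7    5    9    9   -1
    -5]
 [   7    4    9   60  103  106  104  103  101    7   11    7    8    8
     3]
 [  11    7    4   60  102  106  110  102  106    6    9    5    1   10
     2]
 [   7   13   11   62  103  106  106  106  104   11    4    6    9    8
     2]
 [   8    7    7   58  105  108  101  102  104  152  163    5    8    7
     4]
 [   4    4    9   32   95  103  106  106  138  149  162   48    5   13
     7]
 [   8    9    8   10   32   76   93  125  133  146    7   39   10   10
     6]
 [   8    7    7    9   89   99  111  116    7    7    8   44   30   10
     5]
 [   7    6    4    9   83   97    9    8    6   10    5    8   14    6
    10]
 [   7   55   59   66   68    6   13    9    4    7    9   15   11    7
    -3]
 [  10    6   55    7    8    7    8    7   11   11   11    8   -5    1
    -1]
 [   3    7   47    9    5    9    6   11    6    8   -3   -3   -1   -1
     0]
 [  -2   11    6    7   13    9    6    0    3   -4   -5    1   -2   -1
     3]
 [  -1    5   10    8    6    1   -5    0    0   -1    3    0   -3   -2
     0]]
```

View pics/tc.png

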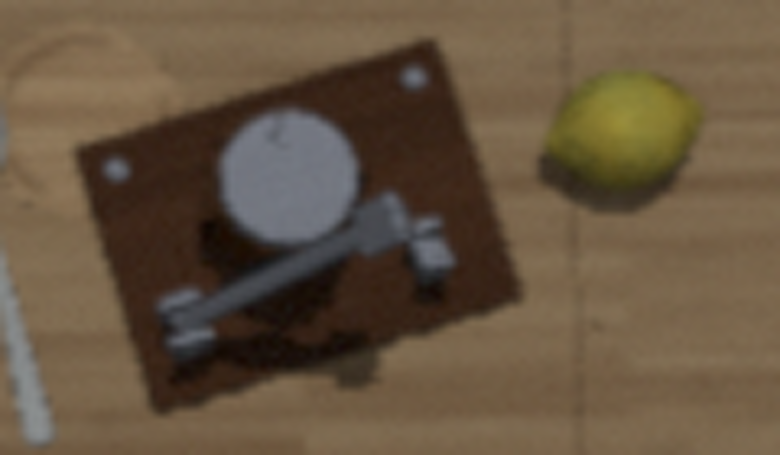

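View pics/sc.png

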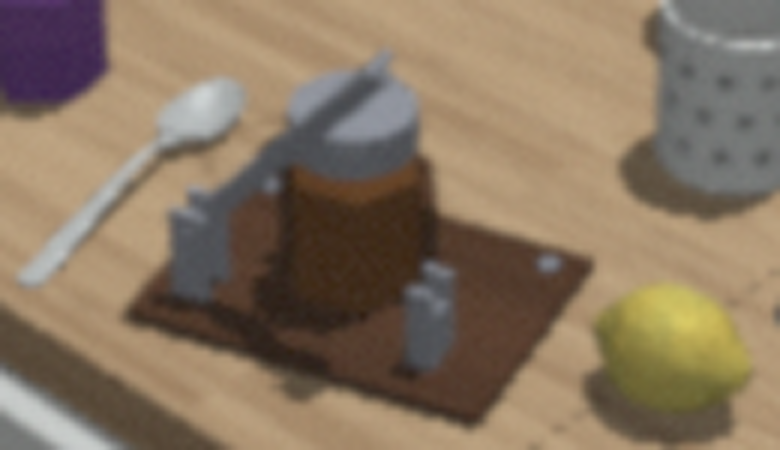

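The crop shows the board corners at about (78,148), (433,40), (521,297) and (155,410). The lid centre is at (288,176), the pivot post at (187,325), the catch at (430,250) and the thumb plate at (380,222). The bar is raised.

Run:
```python
from h import *
f=lambda x,y,z:ray("top",255+(x+.5)/6.5-.5,180+(y+.5)/6.5-.5,z)
C=[f(*c,.008) for c in[(78,148),(433,40),(521,297),(155,410)]]
for i in range(4):
    e=C[(i+1)%4]-C[i];print(C[i].round(4),np.linalg.norm(e).round(4),np.degrees(np.arctan2(e[1],e[0])).round(1))
print("centre",np.mean(C,0).round(4))
d=np.load("top_d.npy");P=cloud("top",d);p=P[190:235,280:320].reshape(-1,3)
# lid top: fit circle by rim pixels via crop centre
L=f(288,176,.104);print("lid crop",L.round(4), "cloud lid", )
s=p[(p[:,2]>.095)&(p[:,2]<.112)&(np.linalg.norm(p[:,:2]-L[:2],axis=1)<.034)];(x,y),r=cv2.minEnclosingCircle(s[:,:2].astype(np.float32));print(x,y,r,s.mean(0))
e1=C[1]-C[0];e2=C[2]-C[3];e3=C[0]-C[3];e4=C[1]-C[2]
yaw=np.mean([np.arctan2(-e[0]*0-e[0]*0+ -(e[0])*-1*0+0,1) for e in(e1,)])
ya=[np.arctan2(e[1],e[0]) for e in(e3,e4)]+[np.arctan2(e[1],e[0])+np.pi/2 for e in(e1,e2)];print("yaw",np.round(ya,4))
yaw=np.mean(ya);Rz=np.array([[np.cos(yaw),-np.sin(yaw)],[np.sin(yaw),np.cos(yaw)]])
def W(h):return np.r_[L[:2]+Rz@h[:2],h[2]]
q=(p[:,:2]-L[:2])@Rz
m=(abs(q[:,0]+.04)<.009)&(p[:,2]>.05)&(q[:,1]<.055)&(q[:,1]>-.08);
print("angle est",np.median(np.arctan2(p[m,2]-.045,.062-q[m,1])),m.sum(), "bar x med",np.median(q[m,0]))
for nm,h in dict(pivot=(-.04,.062,.06),catch=(-.04,-.058,.05),lid=(0,0,.104)).items():
    for n,(o,v,k) in dict(top=(255,180,6.5),scene=(225,190,6)).items():
        u=proj(n,W(np.array(h)));print(nm,n,((u-[o,v]+.5)*k-.5).round(0))
for a in(.6,.7,.8,.9,1.):
    h=np.array([-.04,.062-.137*np.cos(a)+.006*np.sin(a)*-1*-1,.045+.137*np.sin(a)+.006*np.cos(a)])
    print(a,W(h).round(3),[((proj(n,W(h))-[o,v]+.5)*k-.5).round(0) for n,(o,v,k) in dict(top=(255,180,6.5),scene=(225,190,6)).items()])
```

```text
[0.5444 0.2612 0.008 ] 0.1796 -73.3
[0.5959 0.0891 0.008 ] 0.132 -163.1
[0.4696 0.0506 0.008 ] 0.1819 106.6
[0.4177 0.225  0.008 ] 0.1317 15.9
centre [0.5069 0.1565 0.008 ]
lid crop [0.5104 0.163  0.104 ] cloud lid
0.5100051760673523 0.16161160171031952 0.030519461259245872 [0.50871126 0.16162164 0.10408772]
yaw [0.2784 0.2958 0.2908 0.2893]
angle est 0.8924267582752371 183 bar x med -0.041075131488062834
pivot top [182. 317.]
pivot scene [199. 196.]
catch top [431. 244.]
catch scene [431. 282.]
lid top [288. 176.]
lid scene [356. 107.]
0.6 [0.486 0.106 0.127] [array([422., 220.]), array([410., 134.])]
0.7 [0.483 0.114 0.138] [array([405., 222.]), array([392., 109.])]
0.8 [0.48  0.124 0.147] [array([384., 224.]), array([372.,  85.])]
0.9 [0.477 0.134 0.156] [array([361., 228.]), array([350.,  63.])]
1.0 [0.474 0.145 0.164] [array([336., 233.]), array([326.,  42.])]
```

```bash
python3 -m crank '[[-1,-387,-215,0,0.861],[-1,-387,-215,0,0.861],[-1,-387,-215,0,0.861],[-1,-387,-215,0,0.861],[-1,-387,-215,0,0.861],[-1,-387,-215,0,0.861],[-1,-387,-215,0,0.861],[-1,-387,-215,0,0.861],[-1,-387,-215,0,0.861],[-1,-387,-215,0,0.861],[-1,-387,-215,0,0.861],[-1,-387,-215,0,0.861]]' 20
python3 -m crank '[[-1,0,0,0,0],[-1,0,0,0,0]]'
cat > rel.py <<'E'
from h import *
import sys
s=telemetry.observe();yaw=.288;O=np.array([.5103,.1625])
Rz=np.array([[np.cos(yaw),-np.sin(yaw)],[np.sin(yaw),np.cos(yaw)]])
p=s["tool_pos"];print("t",round(s["time"],2),"holder xy mm",((p[:2]-O)@Rz*1000).round(1),"tip z",round(p[2]*1000-178,1),"rot",s["tool_rot"].round(4),"F",s["contact_force"].round(1),"open",round(s["opening"],4),"grip",round(s["grip_force"],1),"q6",s["qpos"][5].round(2))
E
python3 rel.py
```

```text
time: 1.1
tool_pos: [0.4824, 0.1206, 0.4041]
tool_rot: [3.141, 0.001, 1.854]
contact_force: [-1.2, -0.1, 1.2]
opening: 0.0162
grip_force: 0.0
time: 1.27
tool_pos: [0.4795, 0.1248, 0.4043]
tool_rot: [-3.14, -0.001, 1.859]
contact_force: [0.3, 0.1, -0.6]
opening: 0.0036
grip_force: 0.0
t 1.27 holder xy mm [-40.2 -27.4] tip z 226.3 rot [-3.1404e+00 -8.0000e-04  1.8586e+00] F [ 0.3  0.1 -0.6] open 0.0036 grip 0.0 q6 -0.19
```

```bash
python3 -m crank '[[-1,2,0,40,0],[-1,2,0,60,0],[-1,2,0,69,0],[-1,-3,0,75,0],[-1,-8,0,80,0],[-1,-13,0,86,0],[-1,-17,0,92,0],[-1,-21,0,99,0],[-1,-24,0,105,0],[-1,-28,0,112,0],[-1,-31,0,118,0],[-1,-31,0,118,0]]'
python3 - <<'E'
from h import *
p,d=vision.read_camera("scene");cv2.imwrite("pics/s2.png",cv2.resize(p[150:270,210:370,::-1],(800,600),interpolation=cv2.INTER_CUBIC))
E
python3 rel.py
```

```text
time: 2.27
tool_pos: [0.4887, 0.0941, 0.2854]
tool_rot: [-3.14, -0.001, 1.858]
contact_force: [0.0, 0.4, 0.0]
opening: 0.0003
grip_force: 0.0
t 2.32 holder xy mm [-40.1 -59.2] tip z 107.9 rot [-3.1400e+00 -5.0000e-04  1.8582e+00] F [-0.3  0.5  0.1] open 0.0006 grip 0.0 q6 -0.25
```

View pics/s2.png

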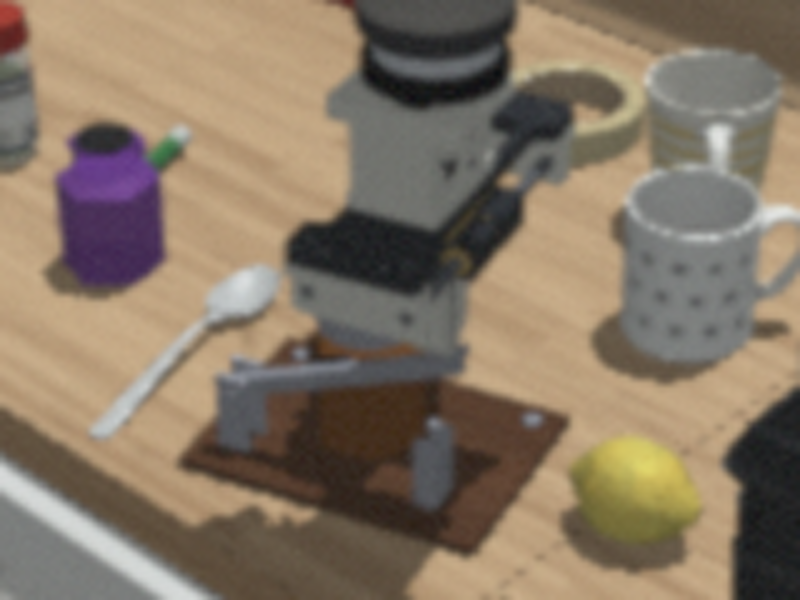

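The picture shows the bar following the fingers, its tip at (455,360), down to about 0.4 rad. I'll continue down to the catch.

```bash
python3 -m crank '[[-1,-2,0,7,0],[-1,-4,0,14,0],[-1,-7,0,21,0],[-1,-9,0,28,0],[-1,-10,0,35,0],[-1,-12,0,42,0],[-1,-13,0,48,0],[-1,-14,0,54,0],[-1,-14,0,56,0],[-1,-14,0,57,0],[-1,-14,0,57,0]]';python3 rel.py
```

```text
time: 3.23
tool_pos: [0.4927, 0.0813, 0.2296]
tool_rot: [-3.141, -0.0, 1.859]
contact_force: [0.1, -0.9, -0.1]
opening: 0.0003
grip_force: 0.0
t 3.23 holder xy mm [-39.9 -72.9] tip z 51.6 rot [-3.1413e+00 -1.0000e-04  1.8589e+00] F [ 0.1 -0.9 -0.1] open 0.0003 grip 0.0 q6 -0.28
```

```bash
python3 -m crank '[[-1,0,0,1,0],[-1,0,0,2,0],[-1,0,0,2,0]]';python3 rel.py;  python3 -m crank '[[-1,0,0,1,0],[-1,0,0,1,0],[-1,0,0,1,0]]';python3 rel.py
```

```text
time: 3.48
tool_pos: [0.4928, 0.0814, 0.229]
tool_rot: [3.14, 0.0, 1.859]
contact_force: [-2.4, 0.2, 11.3]
opening: 0.0002
grip_force: 5.0
t 3.48 holder xy mm [-39.8 -72.8] tip z 51.0 rot [3.1403e+00 3.0000e-04 1.8591e+00] F [-2.4  0.2 11.3] open 0.0002 grip 5.0 q6 -0.28
time: 3.73
tool_pos: [0.4928, 0.0814, 0.2288]
tool_rot: [3.14, 0.001, 1.859]
contact_force: [-5.7, -0.5, 18.2]
opening: -0.0002
grip_force: 8.9
t 3.73 holder xy mm [-39.8 -72.8] tip z 50.8 rot [3.1396e+00 6.0000e-04 1.8591e+00] F [-5.7 -0.5 18.2] open -0.0002 grip 8.9 q6 -0.28
```

```bash
python3 -m crank '[[-1,0,0,-30,0],[1,0,0,-70,0],[1,0,0,-110,0],[1,-80,-40,-150,0],[1,-120,-80,-150,0],[1,-120,-80,-150,0],[1,-120,-80,-150,0],[1,-120,-80,-150,0]]';python3 rel.py
python3 - <<'E'
from h import *
p,d=vision.read_camera("scene");a=cv2.resize(p[190:265,225:355,::-1],(780,450),interpolation=cv2.INTER_CUBIC)
p,d=vision.read_camera("top");b=cv2.resize(p[185:245,265:345,::-1],(800,600),interpolation=cv2.INTER_CUBIC)
cv2.imwrite("pics/s3.png",a);cv2.imwrite("pics/t3.png",b)
P=cloud("top",d)[185:245,265:345].reshape(-1,3);L=np.array([.5103,.1625])
s=P[(P[:,2]>.095)&(P[:,2]<.112)&(np.linalg.norm(P[:,:2]-L,axis=1)<.036)]
print(len(s),s.mean(0),cv2.minEnclosingCircle(s[:,:2].astype(np.float32)))
E
```

```text
time: 4.4
tool_pos: [0.4491, -0.0598, 0.3783]
tool_rot: [3.14, 0.003, 1.855]
contact_force: [0.4, 0.6, 0.7]
opening: 0.0426
grip_force: 0.0
t 4.4 holder xy mm [-121.8 -195.8] tip z 200.3 rot [3.1397e+00 2.8000e-03 1.8551e+00] F [0.4 0.6 0.7] open 0.0426 grip 0.0 q6 -0.59
340 [0.50875213 0.16166495 0.10372211] ((0.5099694728851318, 0.16130948066711426), 0.030567388981580734)
```

View pics/s3.png

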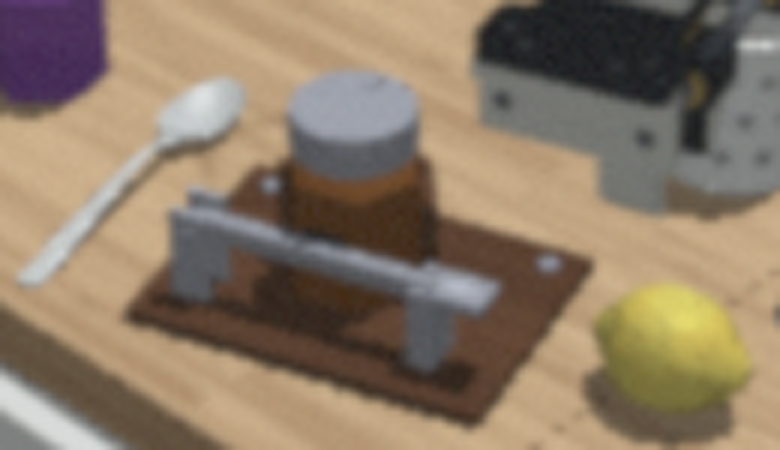

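View pics/t3.png

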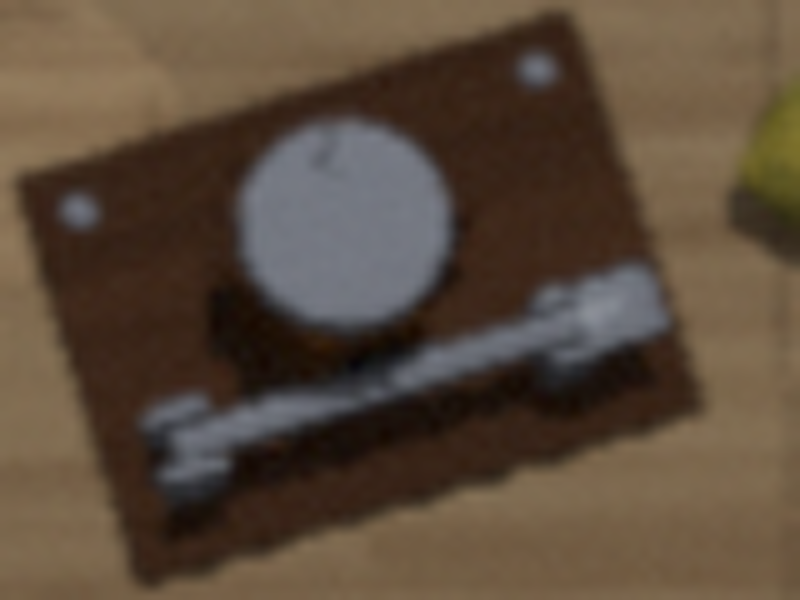

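Bar in the catch: in s3 it lies level from (190,215) to the plate at (490,290), while in t3 the lid centre is at (345,222).

```bash
python3 -m crank '[[1,100,60,0,0],[1,150,100,0,0],[1,193,120,0,0],[1,193,120,30,0],[1,193,120,60,0],[1,193,120,60,0],[1,193,120,60,0],[1,193,120,60,0],[1,193,120,60,0],[1,193,120,60,0]]';python3 rel.py
```

```text
time: 5.33
tool_pos: [0.5104, 0.1623, 0.3176]
tool_rot: [3.14, 0.0, 1.859]
contact_force: [-0.4, 0.4, 0.8]
opening: 0.0918
grip_force: 0.0
t 5.33 holder xy mm [ 0.1 -0.2] tip z 139.6 rot [3.1402e+00 3.0000e-04 1.8586e+00] F [-0.4  0.4  0.8] open 0.0918 grip 0.0 q6 -0.12
```

Centred over the lid. Descend 54 mm to a tip height of about 85 mm, then close.

```bash
python3 -m crank '[[1,0,0,25,0],[1,0,0,45,0],[1,0,0,54,0],[1,0,0,54,0],[1,0,0,54,0]]' 40;python3 rel.py; python3 -m crank '[[-1,0,0,0,0],[-1,0,0,0,0],[-1,0,0,0,0],[-1,0,0,0,0],[-1,0,0,0,0],[-1,0,0,0,0],[-1,0,0,0,0],[-1,0,0,0,0]]' 40; python3 rel.py
```

```text
time: 5.75
tool_pos: [0.5107, 0.1621, 0.2635]
tool_rot: [3.141, 0.0, 1.858]
contact_force: [-0.1, -0.0, -0.0]
opening: 0.0915
grip_force: 0.0
t 5.75 holder xy mm [ 0.3 -0.5] tip z 85.5 rot [3.1408 0.     1.8577] F [-0.1 -0.  -0. ] open 0.0915 grip 0.0 q6 -0.12
time: 6.42
tool_pos: [0.5103, 0.1626, 0.263]
tool_rot: [3.141, -0.0, 1.859]
contact_force: [-2.1, 0.3, 4.0]
opening: 0.0589
grip_force: 40.0
t 6.42 holder xy mm [0.1 0.1] tip z 85.0 rot [ 3.1415 -0.      1.8589] F [-2.1  0.3  4. ] open 0.0589 grip 40.0 q6 -0.12
```

```bash
python3 -m crank '[[-1,0,0,0,-0.06],[-1,0,0,0,-0.12],[-1,0,0,0,-0.18],[-1,0,0,0,-0.24],[-1,0,0,0,-0.30],[-1,0,0,0,-0.36],[-1,0,0,0,-0.42],[-1,0,0,0,-0.48],[-1,0,0,0,-0.54],[-1,0,0,0,-0.6],[-1,0,0,0,-0.6]]' 45;python3 rel.py; python3 -c "
from cell import telemetry;print(telemetry.observe()['torque'])"
```

```text
time: 7.33
tool_pos: [0.5106, 0.1627, 0.263]
tool_rot: [3.141, 0.001, 2.461]
contact_force: [-0.9, -0.3, 2.5]
opening: 0.0584
grip_force: 45.0
t 7.33 holder xy mm [0.4 0.1] tip z 85.0 rot [3.1407e+00 6.0000e-04 2.4609e+00] F [-0.9 -0.3  2.5] open 0.0584 grip 45.0 q6 -0.72
[ 0.07703478 -0.05495477  0.04146626]
```

```bash
python3 -m crank '[[-1,0,0,0,-0.06],[-1,0,0,0,-0.12]]';python3 -c "
from cell import telemetry;print(telemetry.observe()['torque'])"; python3 -m crank '[[-1,0,0,0,-0.06],[-1,0,0,0,-0.12],[-1,0,0,0,-0.18]]';python3 -c "
from cell import telemetry;print(telemetry.observe()['torque'])";  python3 -m crank '[[-1,0,0,0,-0.06],[-1,0,0,0,-0.12],[-1,0,0,0,-0.12]]';python3 -c "
from cell import telemetry;print(telemetry.observe()['torque'])"; python3 rel.py;python3 - <<'E'
from h import *
p,d=vision.read_camera("scene");a=cv2.resize(p[160:265,210:350,::-1],(800,600),interpolation=cv2.INTER_CUBIC)
cv2.imwrite("pics/s4.png",a)
E
```

```text
time: 7.5
tool_pos: [0.5106, 0.1627, 0.2631]
tool_rot: [3.141, 0.001, 2.579]
contact_force: [-0.1, -0.3, 3.5]
opening: 0.0586
grip_force: 45.0
[ 0.00506062  0.00903785 -0.17069293]
time: 7.75
tool_pos: [0.5108, 0.1627, 0.2635]
tool_rot: [3.14, 0.002, 2.76]
contact_force: [-0.7, -0.1, 7.0]
opening: 0.0583
grip_force: 45.0
[ 0.06365229  0.07926639 -0.04978988]
time: 8.0
tool_pos: [0.5108, 0.1627, 0.2637]
tool_rot: [3.14, 0.002, 2.88]
contact_force: [-0.2, 0.0, 6.5]
opening: 0.0585
grip_force: 45.0
[0.04124957 0.0371161  0.0625561 ]
t 8.0 holder xy mm [0.6 0.1] tip z 85.7 rot [3.1405e+00 2.2000e-03 2.8799e+00] F [-0.2  0.   6.5] open 0.0585 grip 45.0 q6 -1.14
```

View pics/s4.png

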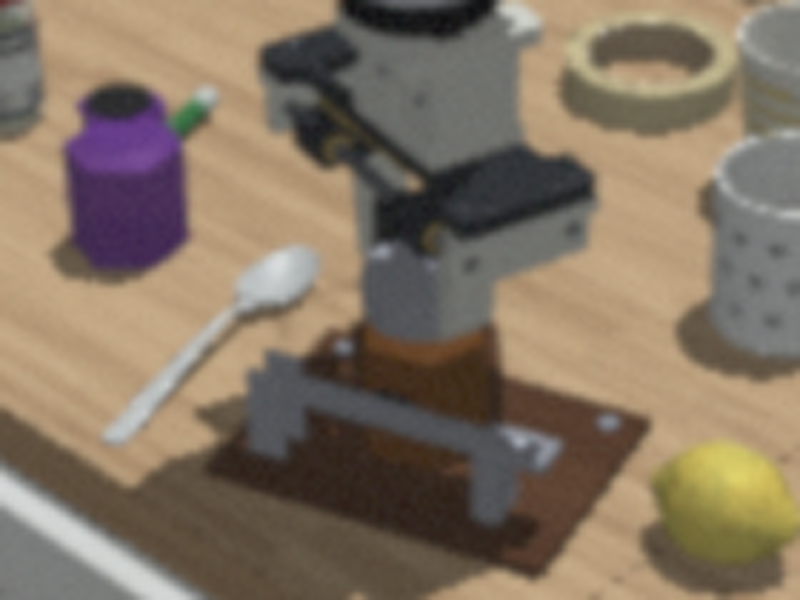

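The seal's push (about 7 N) now shows on the wrist and the bar is still down. Now a gentle test lift.

```bash
python3 -m crank '[[-1,0,0,-1,0],[-1,0,0,-2,0],[-1,0,0,-3,0],[-1,0,0,-4,0],[-1,0,0,-4,0]]';python3 rel.py
```

```text
time: 8.47
tool_pos: [0.5104, 0.1626, 0.2666]
tool_rot: [3.142, -0.0, 2.878]
contact_force: [0.5, 0.9, -0.4]
opening: 0.0587
grip_force: 45.0
t 8.47 holder xy mm [0.1 0.1] tip z 88.6 rot [ 3.1415e+00 -2.0000e-04  2.8782e+00] F [ 0.5  0.9 -0.4] open 0.0587 grip 45.0 q6 -1.14
```

```bash
python3 -m crank '[[-1,0,0,-4,0],[-1,0,0,-8,0],[-1,0,0,-12,0],[-1,0,0,-17,0],[-1,0,0,-22,0],[-1,0,0,-28,0],[-1,0,0,-34,0],[-1,0,0,-38,0],[-1,0,0,-40,0],[-1,0,0,-40,0],[-1,0,0,-40,0],[-1,0,0,-40,0]]';python3 -m crank '[[-1,0,0,0,0],[-1,0,0,0,0],[-1,0,0,0,0],[-1,0,0,0,0],[-1,0,0,0,0],[-1,0,0,0,0]]';python3 rel.py;python3 - <<'E'
from h import *
p,d=vision.read_camera("scene");a=cv2.resize(p[160:265,210:350,::-1],(800,600),interpolation=cv2.INTER_CUBIC)
cv2.imwrite("pics/s5.png",a)
E
```

```text
time: 9.47
tool_pos: [0.5103, 0.1626, 0.3065]
tool_rot: [-3.141, -0.001, 2.879]
contact_force: [0.1, -0.5, -0.6]
opening: 0.0583
grip_force: 45.0
time: 9.97
tool_pos: [0.5104, 0.1626, 0.3067]
tool_rot: [3.142, 0.0, 2.879]
contact_force: [0.1, -0.4, -0.1]
opening: 0.059
grip_force: 45.0
t 9.97 holder xy mm [0.1 0.1] tip z 128.7 rot [3.1415 0.     2.8788] F [ 0.1 -0.4 -0.1] open 0.059 grip 45.0 q6 -1.14
```

View pics/s5.png

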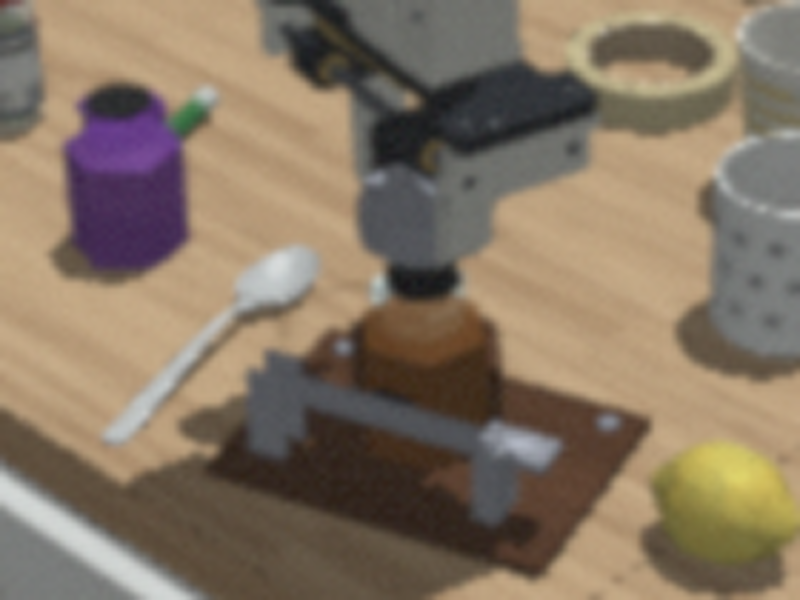

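The lid (400,215) hangs level above the jar's mouth (425,275). The jar stands in its holder and the bar is down.

```bash
python3 -c "
from cell import ticket;print(ticket.hand_in())"
```

```text
the job is handed in; nothing more can be done
None
```

I handed the job in at about 10 s: the bar is down in its catch and the lid came free after about 1.0 rad counter-clockwise; it is held level about 25 mm above the jar's rim, with the jar still in its holder (the hand-in returned no verdict).

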